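# Clear the jammed bolt chute and seal the parts tub

### The job

Bolts have jammed crosswise in the lanes of the green feed chute, caught under the metal lips. First push every jammed bolt back up its lane until all of them lie free in the open hopper at the top; only then lift them out and put them in the blue tub, together with the loose nuts that lie to the right of the chute. Finally put the orange lid on the tub and press it down until it is fully seated and level, without shifting the spanner or the brown bottle.

Things in the scene. Friction and masses are not known exactly. Their poses are not given: they have to be found in the camera images.
- chute: fixed stand of the green three-lane feed chute (204 mm long, 266 mm wide); origin on the worktop under the tray's middle, x points uphill (away from the robot, give or take 10 degrees), z up
- chute_tray: the chute's fixed sloping tray; origin on its floor at mid length and width, 42 mm above the worktop; x up the 15 degree slope, y left across the lanes, z square to the floor. Floor x -102 to 102, y -129 to 129 mm; side walls 26 mm high, low end open. Lane centre lines at y = 84 (left), 0, -84 mm, between 26 mm high rails; a lane is 78 mm wide at x = 10, 69 at -37, 57 at -100
- lips (a point): point on the middle lane's centre line, level with the top of the aluminium lips, axes as the tray's. Lips cover the lanes from tray x = -102 to +10 mm, 26 to 28.5 mm above the floor, except an open slot 40 mm wide along each lane's centre line: a bolt lying across cannot be lifted there, but closed fingertips fit down the slot below the bolt and can push it uphill
- hopper (a point): point on the floor in the middle of the open hopper (tray x = 55 mm), axes as the tray's. The hopper, tray x = 10 to 100 mm over the whole width, has no lips or rails; its back wall is 15 mm high. Pushed low, with the fingertips just above the floor, a bolt slides up easily (a few N), stays where it is left and lies free with its middle beyond tray x = 30 mm
- bolt_left: a steel hex bolt, 67 mm long overall: hexagon head 19 mm across flats (22 across corners) and 8 mm thick, then a 59 mm shank of 12 mm diameter; 0.08 kg. Origin: centre of the head's end face; its z axis runs along the bolt from head to tip. May be absent (None). Starts lying across the left (+y) lane of the chute, its ends caught under the lips
- bolt_mid: a steel hex bolt, 67 mm long overall: hexagon head 19 mm across flats (22 across corners) and 8 mm thick, then a 59 mm shank of 12 mm diameter; 0.08 kg. Origin: centre of the head's end face; its z axis runs along the bolt from head to tip. May be absent (None). Starts lying across the middle lane of the chute, its ends caught under the lips
- bolt_right: a steel hex bolt, 67 mm long overall: hexagon head 19 mm across flats (22 across corners) and 8 mm thick, then a 59 mm shank of 12 mm diameter; 0.08 kg. Origin: centre of the head's end face; its z axis runs along the bolt from head to tip. May be absent (None). Starts lying across the right (-y) lane of the chute, its ends caught under the lips
- bolt_left_centre (a point): the middle of bolt_left, on its axis, 33.5 mm from the head's end face (a point on the shank); z as the bolt's
- bolt_mid_centre (a point): the middle of bolt_mid, on its axis, 33.5 mm from the head's end face (a point on the shank); z as the bolt's
- bolt_right_centre (a point): the middle of bolt_right, on its axis, 33.5 mm from the head's end face (a point on the shank); z as the bolt's
- nut_1: a loose steel hex nut, 24 mm across flats, 27 across corners, 13 mm high, lying flat on the worktop right of the chute. Origin: centre of its underside; its x axis is normal to two of its flats. May be absent (None)
- nut_2: a loose steel hex nut, 24 mm across flats, 27 across corners, 13 mm high, lying flat on the worktop right of the chute. Origin: centre of its underside; its x axis is normal to two of its flats. May be absent (None)
- tub: blue round tub fixed to the worktop left of the blue bench vice (140 mm high, between tub and chute), mouth up: outer diameter 98 mm, bore 90 mm, height 80 mm, floor 4 mm thick. Origin: centre of its underside, z up
- tub_rim (a point): centre of the tub's mouth, level with the rim. Four small sprung studs stand 5 mm into the bore, 6 mm below the rim; they hold a lid that is merely laid on about 6 mm too high
- lid: loose lid, 0.12 kg, lying plug down on the worktop near the tub. From below: grey plug 16 mm deep, 85 mm across, tapering to 78 mm at the bottom; orange flange 102 mm across, 5 mm thick; black knob. Origin: centre of the plug's underside, z up. Seated, the flange lies on the rim and this origin is 64 mm above the tub's; pressing it home takes roughly 10 N on the knob, then it stays
- lid_knob (a point): centre of the top of the lid's black cylindrical knob, which is 28 mm in diameter and 32 mm high, 53 mm above the plug's underside
- thread_lock: bystander: small brown bottle with a black cap, 33 mm wide, 102 mm high, behind the vice; to be left where it is
- spanner: bystander: steel spanner, 183 mm long, in front of the chute; to be left where it is

How it is judged (in metres and radians):
On the way, in this order (a step that is already met when the one before it is completed fails the run):
1. every jammed bolt has been pushed up its lane and all of them lie free on the hopper floor, clear of the lips (x of bolt_left_centre in the frame of chute_tray between 0.026 and 0.1 m and z of bolt_left_centre in the frame of chute_tray between 0 and 0.02 m and x of bolt_mid_centre in the frame of chute_tray between 0.026 and 0.1 m and z of bolt_mid_centre in the frame of chute_tray between 0 and 0.02 m and x of bolt_right_centre in the frame of chute_tray between 0.026 and 0.1 m and z of bolt_right_centre in the frame of chute_tray between 0 and 0.02 m), for 0.2 s.
2. all the bolts and nuts are in the tub (horizontal distance between each of bolt_left_centre, bolt_mid_centre, bolt_right_centre, nut_1, nut_2 and tub below 0.046 m and z of bolt_left_centre in the frame of tub between 0 and 0.066 m and z of bolt_mid_centre in the frame of tub between 0 and 0.066 m and z of bolt_right_centre in the frame of tub between 0 and 0.066 m and z of nut_1 in the frame of tub between 0 and 0.066 m and z of nut_2 in the frame of tub between 0 and 0.066 m), for 0.2 s.
At the end, for the whole second after the job is handed in: All bolts and nuts are inside the tub and the lid is seated on it: flange within 2.5 mm of the rim, centred within 6 mm, level within 0.035 rad, at rest (all of step 2 and z of lid in the frame of tub below 0.0665 m and horizontal distance between lid and tub below 0.006 m and angle between lid's own z axis and vertical below 0.035 rad and linear speed of lid below 0.02 m/s); the robot touches nothing.
It fails at once if the spanner or the brown bottle is moved more than 40 mm (distance of any of thread_lock, spanner from where it was at the start of the episode above 0.04 m).
Of bolt_left, bolt_mid, bolt_right only 2 to 3 are there at a start; the rules pass over those that are not, and their reading is None.
Of nut_1, nut_2 only 1 to 2 are there at a start; the rules pass over those that are not, and their reading is None.
At some moment in a run one of nut_1, nut_2, lid may be knocked a few centimetres aside while the robot is not near it.
Once in a run the grip may slacken for a moment while it holds something.
It also fails if it takes over 210 s, if anything falls off the work surface, if the arm or the gripper's body presses on something with over 40 N, if the wrist force passes 120 N, or if a joint passes its speed limit or range.

### The arm

A 6-joint arm with a two-finger parallel gripper is mounted at the origin on a cart in front of the work surface, level with it; the furniture and walls round the work are solid. World frame = base frame: x ahead of the robot, y to its left, z up, the work surface at z = 0. Lengths are in mm, angles in rad, forces in N, time in s.
With the tool pointing down it reaches from about 300 to 875 mm from the base axis. Payload 6.4 kg.
Tool frame: the origin (TCP) lies on the mounting face of the last link; the fingertips stand 166 mm ahead of it and the grasp point (between the pads) lies 147 mm ahead of it; z points along the fingers, y is the line along which they close (so a half turn about z gives the same grasp; the last joint's range is limited). The gripper opens to 88 mm and grips with 3 to 60 N. Pads are 18 mm wide; open, the fingers measure 123 mm over their backs; the gripper's body (75 mm by 187 mm) begins 45 mm behind the grasp point.
Start: joints at [-1.316, 0.181, 1.607, -0, 1.354, -0.206], TCP at [255.7, -515.034, 404.714] pointing down, gripper open.
Joint ranges: [-2.99, 2.99], [-0.89, 2.07], [0.3, 2.58], [-1.14, 4.28], [0, 2.63], [-3.12, 3.12]. Speed limits (rad/s): [2.57, 2.57, 3.01, 3.14, 3.14, 3.14].

### API

Orientations are given as a unit quaternion [w, x, y, z].
In Python, from bench import manip gives the robot as it stands.
- The arm moves only by the tool carry_out, never from a script. Its argument "rows" is a list of rows, each a list of 7 numbers: the turn, a rotation vector about the tool's x, y, z in units of 8 degrees (1.0 is 8 degrees), then the shift along the tool's x, y, z in units of 60 mm (1.0 is 60 mm), then the gripper's target within -1 to 1 (shut at 1, half-way at 0, fully open at -1). In form: [[wx, wy, wz, x, y, z, claw], ...]. A call has exactly 8 rows; each row is the pose to reach, as a shift and turn from the pose commanded when the call began, along the tool's axes at that moment; what a row does not reach only later rows make up. A row lasts 1/8 s, in which the tool goes at most 62.5 mm and 10.7 degrees, less where a joint would pass 70% of its speed; a pose out of reach is approached as far as the arm can. A call with a gripper value outside its range is refused whole. The fingers move at their own pace and stop on an object; "squeeze" is the grip in N (left out, the last holds). Time passes only in rows, so rows that repeat a pose let the fingers close, or fill a call up. It gives the time, the measured TCP pose, the force, the opening and the grip force at its end, in the units of the state.
- manip.get_state(): the state, without advancing time (a new reading comes with each control period).
- manip.grab_frame(name): name is "scene" or "top" or "wrist"; returns the picture (384x512x3 uint8, blue, green, red); there is no depth.
- manip.camera_model(name): a dict with "K" (3x3 intrinsics, pixels), "eye" and "attitude" of the camera in the world; the wrist camera has in their place "mount" (4x4, takes a point from camera to tool coordinates, whose origin is the TCP and whose axes are the flange's). Camera axes: x right, y up, looking along -z (the intrinsics and any distortion apply to the point x, -y, -z); pixel columns grow to the right and rows downward; lengths in mm; the calibration is good to about 2 mm. The wrist camera is an equidistant fisheye: a pixel r from the principal point sees the ray r / f radians off the axis. A picture is of the moment at which its call begins: read the wrist's pose just before it. camera_model takes no time and is no camera call.
- manip.hand_in(): hands the job in; it is judged then, once.
Trained networks look in the newest picture that a camera, given by its name, has taken for a name from the list of things; names that differ only in an ending like _2 or _b are one class to them, and where a whole thing is asked for, a point or a joint stands for the part that bears it (a point fixed in the world has none). Each returns a list of dicts, best first, with "score" (0 to 1); they miss things now and then, are a little off and sometimes report something else, mostly with a low value. They report only what shows in the picture. A call takes as long as a camera call.
- manip.search_frame(name, camera): "box" ([left, top, right, bottom] in pixels, round what is visible of it).
- manip.place_of(name, camera): "at" ([column, row] in pixels: a listed point, or the origin of a listed thing).
The state is a dict: "clock": time; "joint_pos": joint angles; "qd": joint speeds; "joint_efforts": joint torques, N m; "ee_pos": TCP position; "ee_rot": TCP orientation; "wrist_force": force on the tool from outside, world axes, zero at the start; "moment": the same for the moment, N m; "opening": opening from 0.0 (shut) to 1.0 (fully open); "finger_force": force on a finger pad.
Only numpy, scipy, OpenCV 4.12 (cv2) and the standard library are available. Lean on these libraries where they do the work, as an engineer would, in place of code of your own. Each camera call takes 0.05 s, during which the arm holds its last target. There are 200 camera calls.

## Working session

There is one attempt and no reset: what is moved stays moved. The work goes in short steps, Python scripts to look and compute and a tool call to move; the robot and the scene stay as the last step left them, time stands still between calls to the robot, and variables do not carry over. Pictures are saved under pics/ and viewed, at most 14 in all, crops included, and the job is handed in when it is done.

Besides the shell and the picture viewer there is one more tool, called after ">>>" as name([rows], argument=value, ...), one row to a line, values as JSON. carry_out: Moves the arm, as the interface text tells. Its arguments: {"type":"object","properties":{"rows":{"type":"array","items":{"type":"array","items":{"type":"number"}}},"squeeze":{"type":"number"}},"required":["rows"]}

```bash
ls; mkdir -p pics
python3 - <<'E'
from bench import manip
import cv2
s=manip.get_state();print(s)
for n in("scene","top","wrist"):
    print(n,manip.camera_model(n))
    im=manip.grab_frame(n);cv2.imwrite(f'pics/{n}0.png',im)
    for t in["chute_tray","lips","hopper","bolt_left_centre","bolt_mid_centre","bolt_right_centre","bolt_left","nut_1","tub_rim","lid_knob","lid","thread_lock","spanner"]:
        if n!="wrist":print(n,t,[(round(d['score'],2),[round(v) for v in d['at']]) for d in manip.place_of(t,n)][:4])
a=cv2.imread('pics/scene0.png');b=cv2.imread('pics/top0.png')
E
```

```text
pics
{'clock': 0.0, 'joint_pos': array([-1.31630262e+00,  1.81549813e-01,  1.60798669e+00,  9.99501635e-06,
        1.35377493e+00, -2.06287401e-01]), 'qd': array([ 0.00067878, -0.00044722, -0.00111204, -0.00093224, -0.00146655,
       -0.00174323]), 'joint_efforts': array([ 6.05695232e-05, -4.33868873e+01, -3.41844177e+01,  7.01745716e-02,
        3.86116107e-02, -1.50330934e-04]), 'ee_pos': array([ 255.63357333, -514.77900467,  403.81524989]), 'ee_rot': array([-8.59260448e-04,  9.73577171e-01,  2.28356638e-01, -1.58341234e-05]), 'wrist_force': array([0.31723717, 0.17502894, 0.02397432]), 'moment': array([-0.03367892,  0.03145894,  0.02090658]), 'finger_force': 0.0, 'opening': 0.9978675532553934}
scene {'K': array([[460.77612354,   0.        , 255.42727435],
       [  0.        , 460.77612354, 180.92126472],
       [  0.        ,   0.        ,   1.        ]]), 'eye': array([  51.58079576,  540.85494025, 1442.91466034]), 'attitude': array([-0.33735511, -0.08377354,  0.23390614,  0.90799859])}
scene chute_tray [(0.66, [276, 172])]
scene lips [(0.87, [286, 178]), (0.21, [303, 154])]
sc
[... 1200 characters left out ...]
nob [(0.95, [100, 237]), (0.39, [270, 214])]
top lid [(0.72, [106, 241])]
top thread_lock [(0.6, [171, 161]), (0.59, [269, 210])]
top spanner [(0.59, [271, 252]), (0.58, [172, 160])]
wrist {'K': array([[297.31863964,   0.        , 253.68691223],
       [  0.        , 297.31863964, 192.92273415],
       [  0.        ,   0.        ,   1.        ]]), 'mount': array([[-4.53464594e-04,  9.64144811e-01,  2.65376295e-01,
         6.75370500e+01],
       [ 9.99998686e-01,  8.50168252e-04, -1.38000762e-03,
         6.64999060e-01],
       [-1.55614169e-03,  2.65375321e-01, -9.64143930e-01,
         2.11962734e+01],
       [ 0.00000000e+00,  0.00000000e+00,  0.00000000e+00,
         1.00000000e+00]])}
```

```bash
cat > h.py <<'E'
from bench import manip
import numpy as np, cv2, os, glob
from scipy.spatial.transform import Rotation as R
def rot(q): return R.from_quat(q,scalar_first=True)
def cam(n,s=None):
    c=manip.camera_model(n);K=c['K']
    if n!='wrist': return K,rot(c['attitude']).as_matrix(),np.array(c['eye'])
    s=s or manip.get_state();T=rot(s['ee_rot']).as_matrix();m=c['mount']
    return K,T@m[:3,:3],T@m[:3,3]+s['ee_pos']
def ray(n,uv,s=None):
    K,A,e=cam(n,s);p=(np.array(uv,float)-K[:2,2])/K[0,0]
    if n=='wrist':
        r=np.hypot(*p);d=np.array([*(p/max(r,1e-9)*np.sin(r)),np.cos(r)])
    else: d=np.array([*p,1.]);d/=np.linalg.norm(d)
    return e,A@(d*[1,-1,-1])
def onz(n,uv,z,s=None):
    e,d=ray(n,uv,s);return e+d*(z-e[2])/d[2]
def proj(n,P,s=None):
    K,A,e=cam(n,s);q=(A.T@(np.array(P,float)-e))*[1,-1,-1]
    if n=='wrist':
        r=np.hypot(q[0],q[1]);p=q[:2]/max(r,1e-9)*np.arctan2(r,q[2])
    else:p=q[:2]/q[2]
    return p*K[0,0]+K[:2,2]
def snap(n,f=None):
    s=manip.get_state();im=manip.grab_frame(n)
    if f: cv2.imwrite('pics/'+f,im)
    return s,im
def find(t,n,k=4): return [(round(d['score'],2),d['at']) for d in manip.place_of(t,n)][:k]
# tool-frame move (units) from current measured pose to a target TCP rotation/position
def move(P,Rt=None,s=None):
    s=s or manip.get_state();T=rot(s['ee_rot']);Rt=Rt or T
    return np.round(np.r_[(T.inv()*Rt).as_rotvec(degrees=True)/8,T.inv().apply(np.array(P)-s['ee_pos'])/60],2)
E
python3 - <<'E'
from h import *
a=cv2.imread('pics/top0.png');cv2.imwrite('pics/c1.png',cv2.resize(a[130:290,60:420],None,fx=2.2,fy=2.2,interpolation=cv2.INTER_CUBIC))
cv2.imwrite('pics/c2.png',cv2.resize(a[160:270,200:400],None,fx=4,fy=4,interpolation=cv2.INTER_CUBIC))
for t,u,z in[("tray",(271,197),42),("hop",(275,180),55),("lips",(273,216),70),("tub",(109,180),80),("knob",(100,237),53),("nut",(376,224),0),("bottle",(171,161),0),("sp",(271,252),0)]:print(t,onz('top',u,z).round())
for t,u,z in[("tray",(276,172),42),("hop",(262,157),55),("lips",(286,178),70),("tub",(169,244),80),("knob",(198,283),53),("nut",(303,154),0),("bottle",(187,204),0)]:print(t,onz('scene',u,z).round())
E
```

```text
tray [ 536. -128.   42.]
hop [ 580. -142.   55.]
lips [ 477. -128.   70.]
tub [599. 310.  80.]
knob [449. 340.  53.]
nut [ 450. -423.    0.]
bottle [668. 152.   0.]
sp [ 388. -121.    0.]
tray [ 516. -122.   42.]
hop [ 588. -131.   55.]
lips [ 466. -113.   70.]
tub [591. 317.  80.]
knob [444. 343.  53.]
nut [ 503. -266.    0.]
bottle [682. 160.   0.]
```

View pics/c1.png

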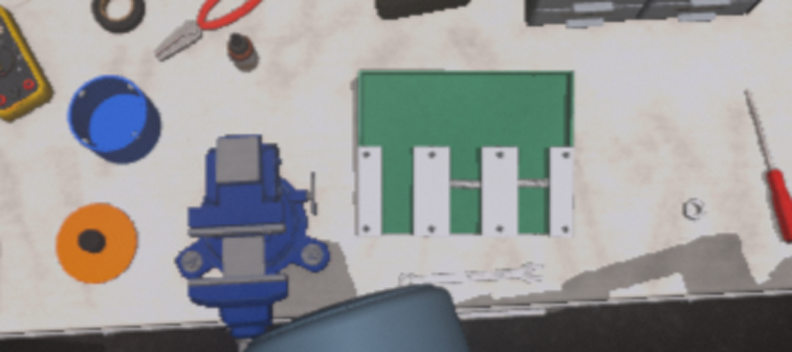

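View pics/c2.png

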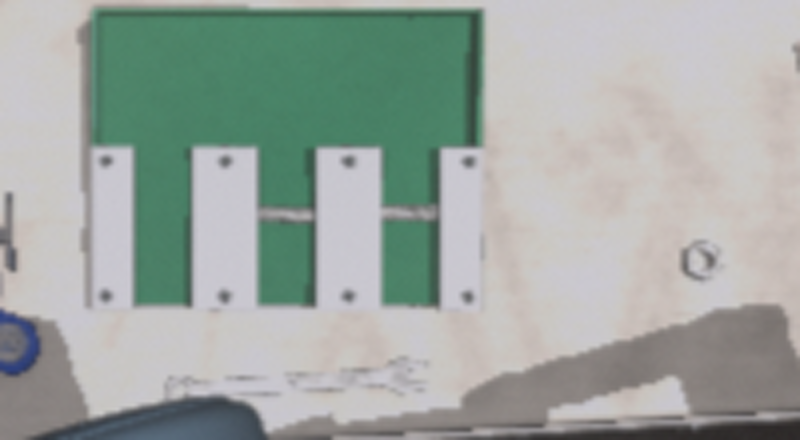

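```bash
cat >> h.py <<'E'
def trayT(x,y,yaw): # returns R,t of tray
    return R.from_euler('z',yaw)*R.from_euler('y',-np.radians(15)), np.array([x,y,42.])
E
python3 - <<'E'
from h import *
from scipy.optimize import least_squares
P=[];U=[]
for cx0,cx1,y in[(134,135,104),(191,191,64),(258,258,20),(316,315,-20),(381,381,-64),(440,439,-104)]:
    P+=[(10,y,28.5),(-102,y,28.5)];U+=[(cx0,147),(cx1,306)]
U=np.array(U)/4+[200,160]-.375;P=np.array(P,float)
def f(p):
    r,t=trayT(*p);return np.concatenate([proj('top',q,)-u for q,u in zip(r.apply(P)+t,U)])
o=least_squares(f,[536,-128,0]);print(o.x,np.abs(o.fun).max(),o.fun.round(1))
r,t=trayT(*o.x)
for c in[(286,213),(410,212)]:
    u=np.array(c)/4+[200,160]-.375
    for h in(6,):
        e,d=ray('top',u);n=r.as_matrix()[:,2];X=e+d*((t+n*h-e)@n)/(d@n);print(r.inv().apply(X-t))
for w in[(t+r.apply([10,y,28.5])) for y in(20,-20,-64,-104)]: print(proj('scene',w).round(1))
E
```

```text
[ 5.30430201e+02 -1.27179744e+02 -5.48835342e-02] 0.7148537274970295 [-0.2 -0.7 -0.4  0.7  0.3 -0.7  0.3  0.7 -0.2 -0.7 -0.2  0.7  0.1 -0.7
  0.2  0.7  0.1 -0.7 -0.1  0.7  0.1 -0.7  0.1  0.6]
[-38.58053027  -0.92204532   6.        ]
[-37.94711575 -86.60199194   6.        ]
[269.6 167.4]
[277.5 160.3]
[285.9 152.6]
[293.5 145.7]
```

```bash
cat >> h.py <<'E'
TR,TT=trayT(530.4,-127.2,-.0549)
M=TR.as_matrix();RT=R.from_matrix(np.c_[M[:,1],M[:,0],-M[:,2]])   # tool square to tray floor
def tip(x,y,h,L=166): return TT+TR.apply([x,y,h+L])   # TCP for fingertip at tray (x,y,h)
E
python3 - <<'E'
from h import *
manip.grab_frame('wrist')
for d in manip.search_frame('nut_1','wrist'):print(d, onz('wrist',[(d['box'][0]+d['box'][2])/2,(d['box'][1]+d['box'][3])/2],6).round())
for d in manip.place_of('nut_1','wrist'):print(d, onz('wrist',d['at'],0).round())
print(move(tip(-64,0,150),RT),tip(-64,0,150))
E
```

```text
{'box': [238.5, 0.3, 260.5, 14.8], 'score': 0.65} [ 440. -419.    6.]
{'at': [250.3, 3.1], 'score': 0.53} [ 448. -416.    0.]
[-1.7   0.99 -7.51  4.89 -4.93  1.23] [ 387.01028958 -119.31998649  330.66814222]
```

View pics/wrist0.png

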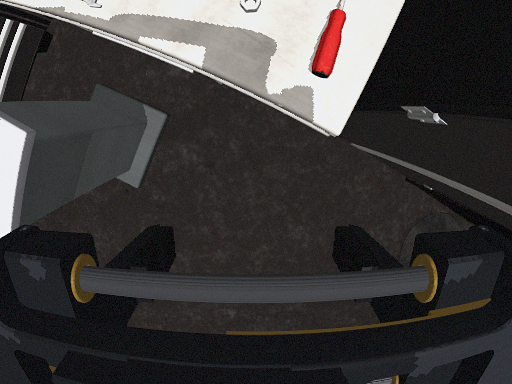

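>>> carry_out([
  [-0.2,0.12,-0.94,0.61,-0.62,0.15,1],
  [-0.42,0.25,-1.88,1.22,-1.23,0.31,1],
  [-0.64,0.37,-2.82,1.83,-1.85,0.46,1],
  [-0.85,0.5,-3.76,2.44,-2.46,0.61,1],
  [-1.06,0.62,-4.7,3.05,-3.08,0.77,1],
  [-1.28,0.75,-5.63,3.66,-3.7,0.92,1],
  [-1.49,0.87,-6.57,4.28,-4.31,1.08,1],
  [-1.7,0.99,-7.51,4.89,-4.93,1.23,1],
])

```text
clock: 2.6
ee_pos: [387.2, -118.1, 331.0]
ee_rot: [0.096, 0.719, 0.683, 0.09]
wrist_force: [1.0, -0.6, 0.8]
opening: 0.113
finger_force: 0.0
```

Run:
```python
from h import *
s,im=snap('wrist','w1.png');print(s['ee_pos'],s['opening'])
for p in[(10,20),(10,-20),(10,-64),(-102,20),(-102,-20),(-102,-64),(10,-104)]:
    q=proj('wrist',TT+TR.apply([*p,28.5]),s);cv2.circle(im,tuple(q.round().astype(int)),3,(0,0,255),1)
cv2.imwrite('pics/w1m.png',im)
for t in('bolt_mid_centre','bolt_mid'):print(t,find(t,'wrist'))
print(move(tip(-64,0,150),RT))
s,im=snap('scene','s1.png')
```

```text
[ 387.21239446 -118.0823665   331.01842456] 0.11331717042721484
bolt_mid_centre [(0.58, [276.8, 181.8])]
bolt_mid []
[-0.   -0.01  0.03 -0.03  0.   -0.  ]
```

View pics/w1m.png

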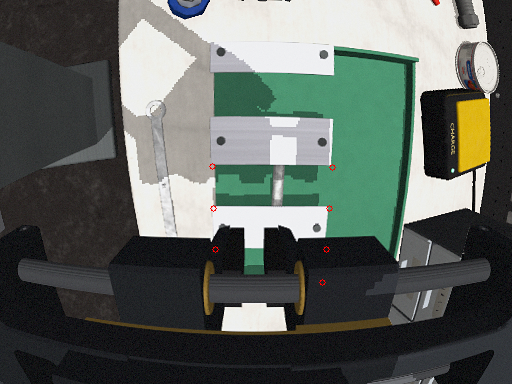

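>>> carry_out([
  [0,0,0,-0.02,-0.1,0.4,1],
  [0,0,0,-0.02,-0.1,0.8,1],
  [0,0,0,-0.02,-0.1,1.2,1],
  [0,0,0,-0.02,-0.1,1.6,1],
  [0,0,0,-0.02,-0.1,1.9,1],
  [0,0,0,-0.02,-0.1,2.2,1],
  [0,0,0,-0.02,-0.1,2.35,1],
  [0,0,0,-0.02,-0.1,2.45,1],
])

```text
clock: 3.8
ee_pos: [419.3, -123.6, 187.3]
ee_rot: [0.095, 0.721, 0.681, 0.09]
wrist_force: [0.3, -0.5, -0.6]
opening: -0.001
finger_force: 0.0
```

```bash
cat >> h.py <<'E'
def where(L=166,s=None):
    s=s or manip.get_state();return TR.inv().apply(s['ee_pos']+rot(s['ee_rot']).apply([0,0,L])-TT).round(1)
E
python3 - <<'E'
from h import *
print(where(),manip.get_state()['opening'],manip.get_state()['wrist_force'])
snap('wrist','w2.png')
E
```

```text
[-69.7  -2.6   3.1] -0.0014773943417092457 [ 0.28426734 -0.45879537 -0.57583713]
```

View pics/w2.png

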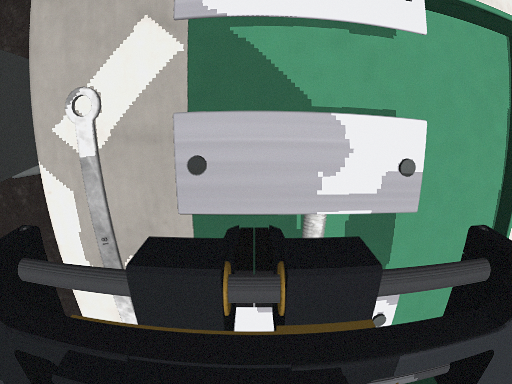

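>>> carry_out([
  [0,0,0,0,0.1,0,1],
  [0,0,0,0,0.2,0,1],
  [0,0,0,0,0.3,0,1],
  [0,0,0,0,0.4,0,1],
  [0,0,0,0,0.5,0,1],
  [0,0,0,0,0.6,0,1],
  [0,0,0,0,0.7,0,1],
  [0,0,0,0,0.8,0,1],
])

```text
clock: 4.85
ee_pos: [466.0, -125.4, 200.0]
ee_rot: [0.095, 0.72, 0.681, 0.09]
wrist_force: [-0.4, -1.7, 0.5]
opening: 0.005
finger_force: 0.6
```

>>> carry_out([
  [0,0,0,0,0.1,0,1],
  [0,0,0,0,0.2,0,1],
  [0,0,0,0,0.3,0,1],
  [0,0,0,0,0.45,0,1],
  [0,0,0,0,0.6,0,1],
  [0,0,0,0,0.75,0,1],
  [0,0,0,0,0.85,0,1],
  [0,0,0,0,0.9,0,1],
])

```text
clock: 5.85
ee_pos: [517.9, -128.1, 213.9]
ee_rot: [0.095, 0.72, 0.681, 0.09]
wrist_force: [0.7, 0.3, 0.7]
opening: 0.007
finger_force: 0.1
```

>>> carry_out([
  [0,0,0,0,-0.15,0,1],
  [0,0,0,0,-0.3,-0.3,1],
  [0,0,0,0,-0.5,-0.8,1],
  [0,0,0,-0.2,-0.8,-1.1,1],
  [0,0,0,-0.5,-1.1,-1.4,1],
  [0,0,0,-0.9,-1.4,-1.4,1],
  [0,0,0,-1.2,-1.6,-1.4,1],
  [0,0,0,-1.36,-1.7,-1.4,1],
])

```text
clock: 6.85
ee_pos: [391.8, -203.2, 268.1]
ee_rot: [0.095, 0.721, 0.681, 0.09]
wrist_force: [-0.4, -0.5, -0.8]
opening: 0.004
finger_force: 0.0
```

Run:
```python
from h import *
print(where())
snap('wrist','w3.png');print(find('bolt_mid_centre','wrist'))
snap('top','t3.png')
print(find('bolt_mid_centre','top'))
print(move(tip(-70,-86,3),RT))
```

```text
[-71.2 -83.5  87.1]
[(0.89, [363.6, 70.4])]
[(0.74, [274.4, 177.8]), (0.44, [263.3, 193.2])]
[ 0.   -0.   -0.01 -0.05  0.    1.4 ]
```

View pics/w3.png

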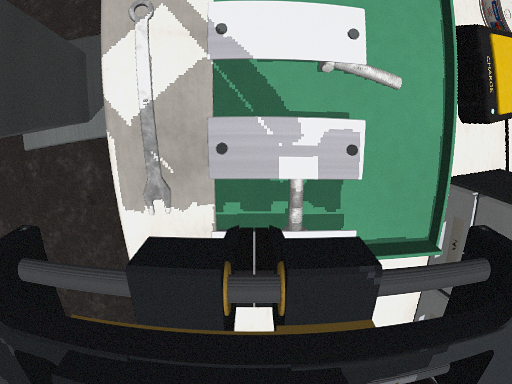

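```bash
cat >> h.py <<'E'
def ontray(n,u,h,s=None):
    e,d=ray(n,u,s);nn=TR.as_matrix()[:,2];X=e+d*((TT+nn*h-e)@nn)/(d@nn);return TR.inv().apply(X-TT).round(1)
E
python3 - <<'E'
from h import *
for u,h in[((322,67),11),((333,67),8),((363.6,74),6),((402,85),6),((296,205),6)]:print(u,ontray('wrist',u,h))
a=cv2.imread('pics/t3.png');cv2.imwrite('pics/c3.png',cv2.resize(a[150:250,210:340],None,fx=6,fy=6,interpolation=cv2.INTER_CUBIC))
print(ontray('top',(274.4,177.8),6))
b=cv2.imread('pics/w1.png')
E
```

```text
(322, 67) [-19.4  20.3  11. ]
(333, 67) [-10.1  21.3   8. ]
(363.6, 74) [15.7 18.2  6. ]
(402, 85) [50.5 12.8  6. ]
(296, 205) [-36.3 -88.3   6. ]
[58.3 -9.7  6. ]
```

View pics/c3.png

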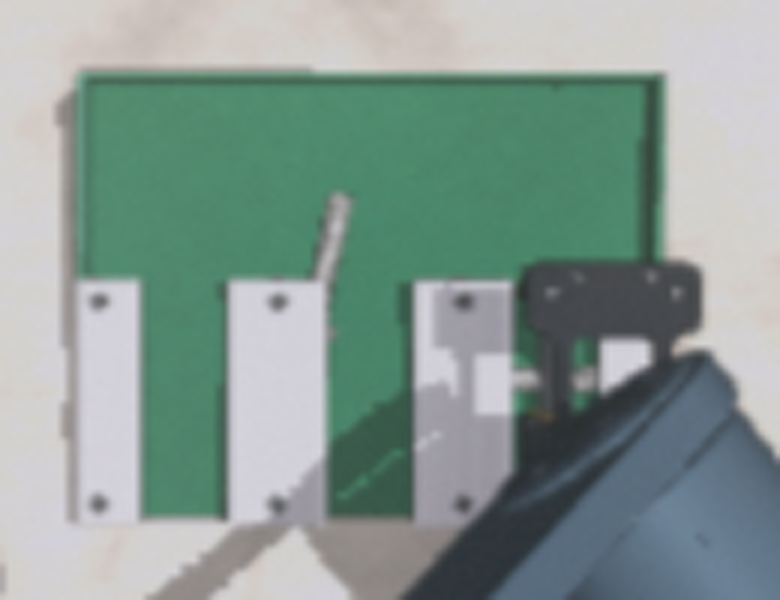

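Run:
```python
import cv2,numpy as np
a=cv2.imread('pics/w3.png');c=lambda y0,y1,x0,x1:cv2.resize(a[y0:y1,x0:x1],(780,290),interpolation=cv2.INTER_CUBIC)
cv2.imwrite('pics/c4.png',np.vstack([c(50,95,300,421),c(172,240,205,388)]))
```

```text
(no output)
```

View pics/c4.png

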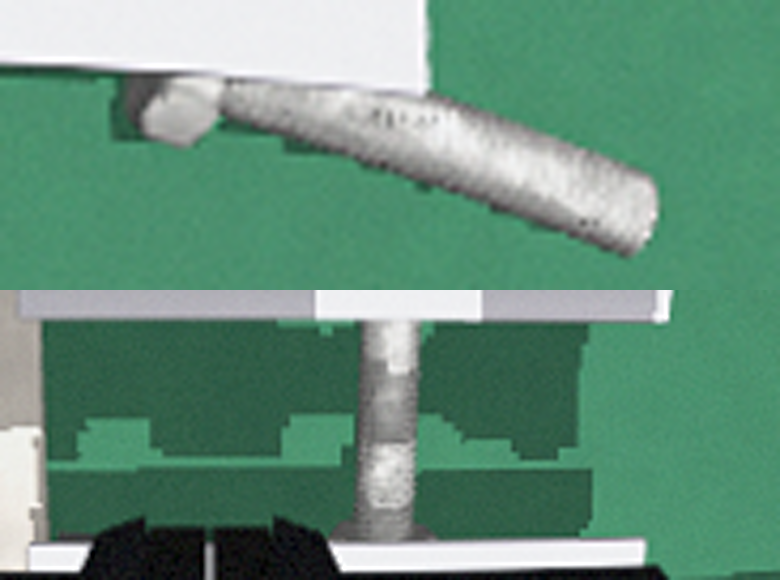

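>>> carry_out([
  [0,0,0,-0.1,0,0.2,1],
  [0,0,0,-0.1,0,0.4,1],
  [0,0,0,-0.1,0,0.7,1],
  [0,0,0,-0.1,0,0.95,1],
  [0,0,0,-0.1,0,1.15,1],
  [0,0,0,-0.1,0,1.3,1],
  [0,0,0,-0.1,0.03,1.39,1],
  [0,0,0,-0.1,0.05,1.41,1],
])

```text
clock: 8.05
ee_pos: [417.6, -210.3, 187.4]
ee_rot: [0.095, 0.72, 0.681, 0.09]
wrist_force: [-0.4, 0.3, 0.6]
opening: 0.008
finger_force: 0.0
```

>>> carry_out([
  [0,0,0,0,0.1,0,1],
  [0,0,0,0,0.2,0,1],
  [0,0,0,0,0.3,0,1],
  [0,0,0,0,0.4,0,1],
  [0,0,0,0,0.45,0,1],
  [0,0,0,0,0.5,0,1],
  [0,0,0,0,0.55,0,1],
  [0,0,0,0,0.6,0,1],
])

```text
clock: 9.05
ee_pos: [452.2, -212.1, 196.9]
ee_rot: [0.095, 0.72, 0.681, 0.09]
wrist_force: [-1.3, 0.6, 0.4]
opening: 0.003
finger_force: 0.4
```

Run:
```python
from h import *
print(where(),manip.get_state()['wrist_force'])
s,im=snap('wrist','w4.png')
cv2.imwrite('pics/c5.png',cv2.resize(im[130:300,180:480],(720,408),interpolation=cv2.INTER_CUBIC))
```

```text
[-30.8 -89.1   2.6] [-1.33403369  0.64985976  0.44245507]
```

View pics/c5.png

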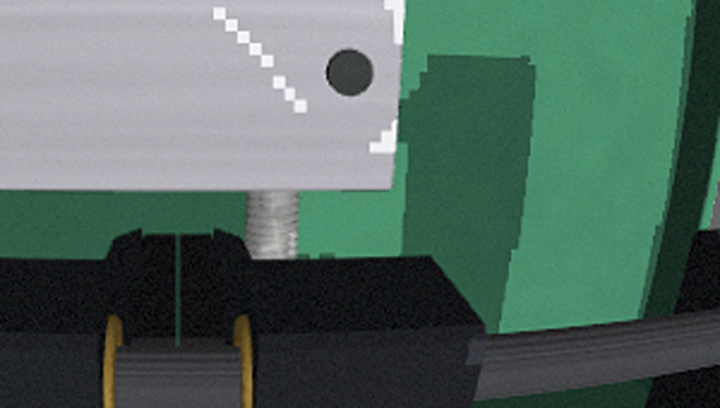

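>>> carry_out([
  [0,0,0,0,0.1,0,1],
  [0,0,0,0,0.2,0,1],
  [0,0,0,0,0.3,0,1],
  [0,0,0,0,0.45,0,1],
  [0,0,0,0,0.6,0,1],
  [0,0,0,0,0.75,0,1],
  [0,0,0,0,0.9,0,1],
  [0,0,0,0,1.03,0,1],
])

```text
clock: 10.1
ee_pos: [512.3, -215.5, 213.1]
ee_rot: [0.095, 0.72, 0.681, 0.09]
wrist_force: [-0.9, -1.0, 0.0]
opening: 0.001
finger_force: 0.4
```

>>> carry_out([
  [0,0,0,0,-0.15,0,1],
  [0,0,0,0,-0.3,-0.3,1],
  [0,0,0,0,-0.5,-0.8,1],
  [0,0,0,0,-0.6,-1.3,1],
  [0,0,0,0,-0.7,-1.8,1],
  [0,0,0,0,-0.8,-2.2,1],
  [0,0,0,0,-0.8,-2.2,1],
  [0,0,0,0,-0.8,-2.2,1],
])

```text
clock: 11.1
ee_pos: [431.0, -210.8, 327.1]
ee_rot: [0.095, 0.72, 0.681, 0.09]
wrist_force: [0.1, -0.3, 0.4]
opening: 0.003
finger_force: 0.0
```

Run:
```python
from h import *
print(where(),manip.get_state()['wrist_force'])
s,im=snap('wrist','w5.png');print(find('bolt_mid_centre','wrist'))
snap('top','t5.png')
```

```text
[-17.7 -88.9 133.9] [ 0.08657344 -0.27881455  0.35391436]
[(0.92, [283.8, 67.7])]
```

View pics/w5.png

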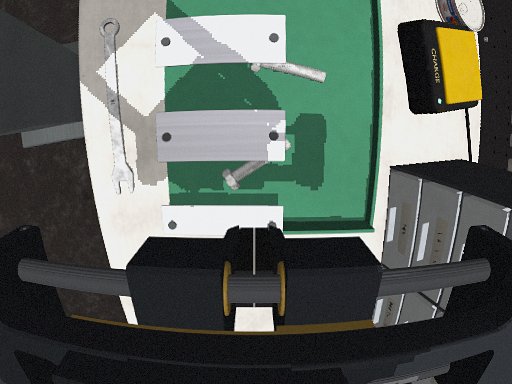

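Run:
```python
from h import *
for n,u,h in[('headface',(231,183),10),('neck',(240,173),6),('slotedge',(262,161),8),('tip',(287,144),6),('mid head',(254,67),11),('lipcorner shank',(285,70),8),('mid tip',(324,77),6)]:print(n,u,ontray('wrist',u,h))
a=cv2.imread('pics/t5.png');w=cv2.imread('pics/w5.png')
cv2.imwrite('pics/c6.png',cv2.resize(w[50:200,210:340],None,fx=5,fy=4,interpolation=cv2.INTER_CUBIC))
print(ontray('wrist',(288,110),28.5),ontray('wrist',(284,161),28.5))
```

```text
headface (231, 183) [-39.3 -86.   10. ]
neck (240, 173) [-31.  -77.3   6. ]
slotedge (262, 161) [-10.5 -65.7   8. ]
tip (287, 144) [ 12.5 -49.9   6. ]
mid head (254, 67) [-17.8  20.1  11. ]
lipcorner shank (285, 70) [ 9.9 18.2  8. ]
mid tip (324, 77) [46.3 13.5  6. ]
[ 10.5 -18.8  28.5] [  7.7 -62.2  28.5]
```

View pics/c6.png

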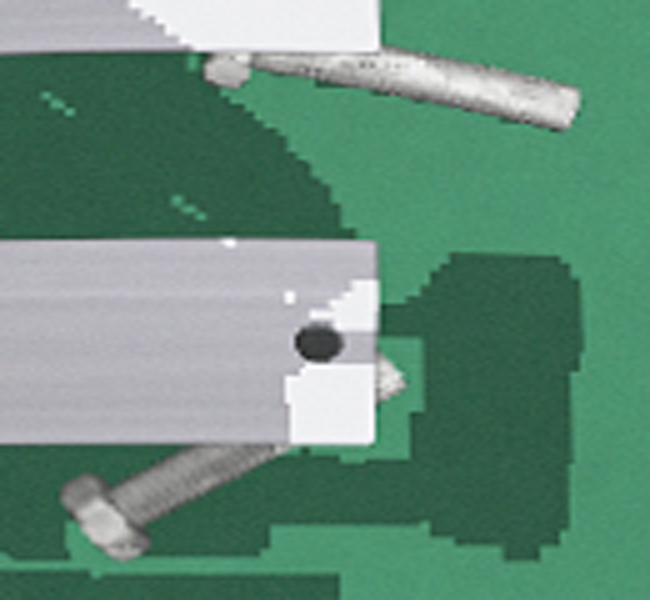

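>>> carry_out([
  [0,0,0,0.1,-0.05,0.3,-0.36],
  [0,0,0,0.21,-0.09,0.6,-0.36],
  [0,0,0,0.21,-0.09,0.9,-0.36],
  [0,0,0,0.21,-0.09,1.2,-0.36],
  [0,0,0,0.21,-0.09,1.5,-0.36],
  [0,0,0,0.21,-0.09,1.8,-0.36],
  [0,0,0,0.21,-0.09,2.05,-0.36],
  [0,0,0,0.21,-0.09,2.18,-0.36],
], squeeze=8)

```text
clock: 12.25
ee_pos: [460.5, -199.7, 198.9]
ee_rot: [0.094, 0.72, 0.682, 0.09]
wrist_force: [0.2, -0.5, 0.1]
opening: 0.68
finger_force: 0.0
```

>>> carry_out([
  [0,0,0,0,0,0,1],
  [0,0,0,0,0,0,1],
  [0,0,0,0,0,0,1],
  [0,0,0,0,0,0,1],
  [0,0,0,0,0,0,1],
  [0,0,0,0,0,0,1],
  [0,0,0,0,0,0,1],
  [0,0,0,0,0,0,1],
])

```text
clock: 13.25
ee_pos: [460.9, -200.4, 200.7]
ee_rot: [0.096, 0.72, 0.681, 0.09]
wrist_force: [0.6, -3.8, 2.4]
opening: 0.346
finger_force: 7.6
```

Run:
```python
from h import *
s=manip.get_state();print(where(),s['wrist_force'],s['opening']*88)
```

```text
[-21.8 -77.    4.2] [ 0.6099161  -3.79269771  2.39809681] 30.443427242870996
```

>>> carry_out([
  [0,0,0,0,0.1,0,1],
  [0,0,0,0,0.2,0,1],
  [0,0,0,0,0.32,0,1],
  [0,0,0,0,0.45,0,1],
  [0,0,0,0,0.6,0,1],
  [0,0,0,0,0.75,0,1],
  [0,0,0,0,0.9,0,1],
  [0,0,0,0,1.05,0,1],
])

```text
clock: 14.25
ee_pos: [521.9, -203.3, 216.6]
ee_rot: [0.095, 0.72, 0.681, 0.09]
wrist_force: [0.1, -1.4, -0.3]
opening: 0.223
finger_force: 7.6
```

Run:
```python
from h import *
s=manip.get_state();print(where(),s['wrist_force'],s['opening']*88)
```

```text
[ 41.1 -76.5   3.8] [ 0.10630405 -1.36156902 -0.25971226] 19.6220123453887
```

>>> carry_out([
  [0,0,0,0,0.08,0,1],
  [0,0,0,0,0.16,0,1],
  [0,0,0,0,0.22,0,1],
  [0,0,0,0,0.22,0,0.3],
  [0,0,0,0,0.22,0,0.3],
  [0,0,0,0,0.22,-0.5,0.3],
  [0,0,0,0,0.12,-1.2,0.0],
  [0,0,0,-0.1,-0.3,-1.6,0.0],
])

```text
clock: 15.25
ee_pos: [479.1, -207.3, 307.1]
ee_rot: [0.097, 0.72, 0.682, 0.09]
wrist_force: [0.6, -0.3, 0.0]
opening: 0.498
finger_force: 0.0
```

Run:
```python
from h import *
s,w=snap('wrist','w6.png');print(where(),find('bolt_mid_centre','wrist'))
cv2.imwrite('pics/c7.png',cv2.resize(w[:290,200:480],None,fx=2,fy=2,interpolation=cv2.INTER_CUBIC))
```

```text
[ 21.6 -83.4 103.3] [(0.94, [239.0, 68.0])]
```

View pics/c7.png

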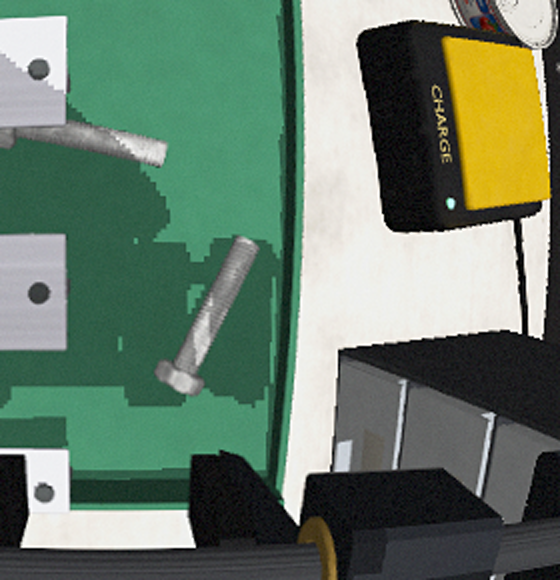

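Run:
```python
from h import *
s=manip.get_state();print(s['joint_pos'].round(2))
for n,u,h in[('R head',(289,190),10),('R tip',(323,121),6),('M exit',(233,65),8),('M tip',(282,76),6)]:print(n,ontray('wrist',u,h))
a=np.radians(-8.8-90+180) # tool y direction angle in tray
Rg=TR*R.from_matrix(np.c_[[np.sin(a),-np.cos(a),0],[np.cos(a),np.sin(a),0],[0,0,-1]])
P=tip(38,14.5,60);print(move(P,Rg),s['ee_pos'],P)
```

```text
[-0.68  0.1   1.92  0.19  0.91 -0.73]
R head [ 51.6 -79.4  10. ]
R tip [ 79.  -22.1   6. ]
M exit [ 6.  22.5  8. ]
M tip [45.  13.8  6. ]Traceback (most recent call last):
  File "<stdin>", line 5, in <module>
  File "scipy/spatial/transform/_rotation.pyx", line 1143, in scipy.spatial.transform._rotation.Rotation.from_matrix
ValueError: Non-positive determinant (left-handed or null coordinate frame) in rotation matrix 0: [[ 0.98822838  0.15298584  0.        ]
 [-0.15298584  0.98822838  0.        ]
 [ 0.          0.         -1.        ]].
```

```bash
cat >> h.py <<'E'
def toolrot(a,tray=True): # tool y at angle a (deg) in tray (or world) frame, pointing down
    a=np.radians(a);m=R.from_matrix(np.c_[[-np.sin(a),np.cos(a),0],[np.cos(a),np.sin(a),0],[0,0,-1]])
    return TR*m if tray else m
E
python3 - <<'E'
from h import *
print(move(tip(37,14.5,60),toolrot(81)),move(tip(37,14.5,60),toolrot(-99)))
E
```

```text
[  0.     0.03 -10.13   1.63   0.25   0.7 ] [ 0.03 -0.   12.37  1.63  0.25  0.7 ]
```

>>> carry_out([
  [0,0,-1.27,0.2,0.03,0,0.1],
  [0,0,-2.53,0.4,0.06,0,0.1],
  [0,0,-3.8,0.6,0.1,0,0.1],
  [0,0,-5.07,0.8,0.14,0.1,0.1],
  [0,0,-6.33,1.0,0.18,0.2,0.1],
  [0,0,-7.6,1.2,0.2,0.4,0.1],
  [0,0,-8.87,1.4,0.23,0.55,0.1],
  [0,0,-10.13,1.63,0.25,0.7,0.1],
])

```text
clock: 16.35
ee_pos: [509.8, -110.2, 267.0]
ee_rot: [0.13, 0.102, 0.986, 0.006]
wrist_force: [0.1, 0.1, 0.2]
opening: 0.453
finger_force: 0.0
```

Run:
```python
from h import *
s,w=snap('wrist','w7.png');print(where(),s['joint_pos'].round(2),s['opening']*88,find('bolt_mid_centre','wrist'))
print(move(tip(37,14.5,3),toolrot(81)))
for t in('bolt_mid_centre',):
  for sc,u in find(t,'wrist'):print(sc,ontray('wrist',u,7,s))
cv2.imwrite('pics/w7.png',w)
```

```text
[36.5 17.4 55.9] [-0.47  0.17  1.94  0.15  0.8  -1.93] 39.83792365405668 [(0.95, [258.1, 180.7])]
[ 0.01 -0.02  0.02 -0.01 -0.03  0.89]
0.95 [14.9 21.1  7. ]
```

View pics/w7.png

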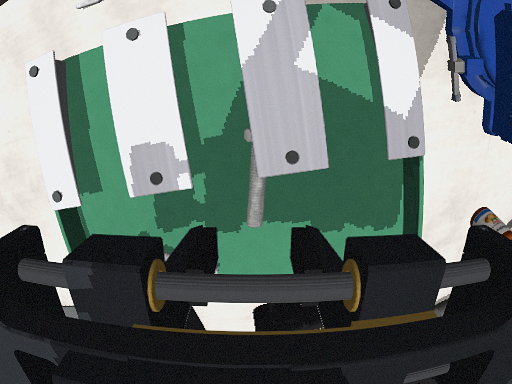

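>>> carry_out([
  [0,0,0,0,-0.02,0.3,0.1],
  [0,0,0,0,-0.02,0.55,0.1],
  [0,0,0,0,-0.02,0.75,0.1],
  [0,0,0,0,-0.02,0.87,0.1],
  [0,0,0,0,-0.02,0.88,1],
  [0,0,0,0,-0.02,0.88,1],
  [0,0,0,0,-0.02,0.88,1],
  [0,0,0,0,-0.02,0.88,1],
], squeeze=15)

```text
clock: 17.5
ee_pos: [523.1, -112.7, 217.3]
ee_rot: [0.131, 0.105, 0.986, 0.006]
wrist_force: [-0.2, 0.4, -0.1]
opening: 0.13
finger_force: 14.9
```

>>> carry_out([
  [0,0,0,0,0,0,1],
  [0,0,0,0,0,0,1],
  [0,0,0,-0.12,0.02,0,1],
  [0,0,0,-0.24,0.04,0,1],
  [0,0,0,-0.36,0.06,0,1],
  [0,0,0,-0.48,0.07,0,1],
  [0,0,0,-0.58,0.09,0,1],
  [0,0,0,-0.66,0.1,0,1],
])

```text
clock: 18.5
ee_pos: [561.9, -115.0, 227.5]
ee_rot: [0.13, 0.105, 0.986, 0.007]
wrist_force: [-4.9, -0.4, 6.2]
opening: 0.127
finger_force: 14.9
```

>>> carry_out([
  [0,0,0,0,0,0,0.5],
  [0,0,0,0,0,0,0.3],
  [0,0,0,0,0,0,0.3],
  [0,0,0,0,0,-0.1,0.3],
  [0,0,0,0,0,-0.3,0.3],
  [0,0,0,0,0,-0.6,0.3],
  [0,0,0,0,0,-0.9,0.3],
  [0,0,0,0.0,0,-0.9,0.3],
])

```text
clock: 19.5
ee_pos: [548.0, -114.6, 281.8]
ee_rot: [0.132, 0.105, 0.986, 0.006]
wrist_force: [1.0, 0.2, -0.0]
opening: 0.347
finger_force: 0.0
```

Run:
```python
from h import *
s,w=snap('wrist','w8.png');print(where())
for t in('bolt_mid_centre','bolt_mid'):
  for sc,u in find(t,'wrist'):print(t,sc,u,ontray('wrist',u,7,s))
```

```text
[78.2 13.5 60.2]
bolt_mid_centre 0.56 [252.6, 174.9] [53.1 15.4  7. ]
bolt_mid 0.98 [257.6, 123.2] [18.8 24.2  7. ]
```

>>> carry_out([
  [0,0,0,0.2,0,0,0.3],
  [0,0,0,0.46,-0.03,0.2,0.3],
  [0,0,0,0.46,-0.03,0.5,0.3],
  [0,0,0,0.46,-0.03,0.8,0.3],
  [0,0,0,0.46,-0.03,0.95,0.3],
  [0,0,0,0.46,-0.03,0.96,0.3],
  [0,0,0,0.46,-0.03,0.96,1],
  [0,0,0,0.46,-0.03,0.96,1],
], squeeze=30)

```text
clock: 20.65
ee_pos: [535.9, -111.1, 216.5]
ee_rot: [0.13, 0.105, 0.986, 0.007]
wrist_force: [-0.8, 1.2, 0.1]
opening: 0.143
finger_force: 0.2
```

>>> carry_out([
  [0,0,0,0,0,0,1],
  [0,0,0,0,0,0,1],
  [0,0,0,0,0,0,1],
  [0,0,0,0,0,-0.3,1],
  [0,0,0,0,0,-0.8,1],
  [0,0,0,0,0,-1.4,1],
  [0,0,0,0,0,-2.1,1],
  [0,0,0,0,0,-2.8,1],
])

```text
clock: 21.65
ee_pos: [492.1, -108.6, 380.1]
ee_rot: [0.13, 0.105, 0.986, 0.007]
wrist_force: [1.2, -1.1, -1.0]
opening: 0.123
finger_force: 30.0
```

Run:
```python
from h import *
s=manip.get_state();print(where(),s['opening']*88,s['ee_pos'],s['joint_pos'].round(2))
snap('top','t6.png')
for t in('bolt_mid_centre',):
  for sc,u in find(t,'top'):print(t,sc,u,ontray('top',u,7,s))
# tub hover: choose tool y angle world; keep 78
for a in(78,120,0):print(a,move([595,313,400],toolrot(a,False)))
```

```text
[ 49.6  16.4 170.8] 10.804415576357096 [ 492.05022734 -108.62067548  380.09659451] [-0.49 -0.04  1.9   0.13  1.04 -1.9 ]
78 [ 0.27  1.92 -0.01 -0.21  7.24  0.07]
120 [-0.44  1.93 -5.23 -0.21  7.24  0.07]
0 [ 1.53  1.43  9.67 -0.21  7.24  0.07]
```

Run:
```python
from h import *
print(move([680,305,420],toolrot(78,False)))
```

```text
[ 0.27  1.92 -0.01 -1.66  7.41  0.12]
```

>>> carry_out([
  [0,0.2,0,-0.1,0.8,-0.1,1],
  [0.03,0.5,0,-0.3,1.7,-0.2,1],
  [0.07,0.8,0,-0.5,2.6,-0.2,1],
  [0.1,1.0,0,-0.8,3.6,-0.2,1],
  [0.15,1.3,0,-1.1,4.6,-0.1,1],
  [0.2,1.6,0,-1.3,5.6,0,1],
  [0.25,1.8,0,-1.5,6.5,0.1,1],
  [0.27,1.92,-0.01,-1.66,7.41,0.12,1],
])

```text
clock: 22.75
ee_pos: [680.1, 307.0, 412.8]
ee_rot: [-0.006, 0.105, 0.995, 0.001]
wrist_force: [0.8, -0.2, -0.3]
opening: 0.121
finger_force: 30.0
```

Run:
```python
from h import *
s,w=snap('wrist','w9.png');print(s['ee_pos'],s['opening']*88,s['finger_force'],s['wrist_force'])
for t,z in(('tub_rim',80),('lid_knob',53),('tub',0),('lid',0)):
  for sc,u in find(t,'wrist'):print(t,sc,u,onz('wrist',u,z,s).round())
b=manip.search_frame('tub','wrist');print(b[:2])
# rim ellipse: blue colour segmentation
hsv=cv2.cvtColor(w,cv2.COLOR_BGR2HSV);m=cv2.inRange(hsv,(105,120,40),(125,255,255));cv2.imwrite('pics/m.png',m)
print(cv2.connectedComponentsWithStats(m)[2][1:8])
```

```text
[680.11040479 307.04568532 412.77612853] 10.636556812883406 29.994733929634094 [ 0.80794118 -0.19680493 -0.25433711]
tub_rim 0.86 [241.4, 101.8] [596. 311.  80.]
tub 0.7 [246.2, 105.8] [598. 314.   0.]
[{'box': [201.6, 60.9, 290.3, 147.7], 'score': 0.55}]
[[  20    0  151  117 9477]
 [ 502   10    1    1    1]
 [ 442   23   70  205 4120]
 [ 198   58   92   91 6398]
 [  55   75    1    2    2]
 [  63  107    1    1    1]
 [ 489  124   23   77  894]]
```

Run:
```python
from h import *
from scipy.optimize import minimize
s=manip.get_state();m=cv2.imread('pics/m.png',0);_,l,st,_=cv2.connectedComponentsWithStats(m)
i=[k for k in range(1,len(st)) if abs(st[k][0]-198)<3 and st[k][4]>5000][0];cnt=cv2.findContours((l==i).astype(np.uint8),0,1)[0][0]
hull=cv2.convexHull(cnt);A=np.zeros_like(m);cv2.fillConvexPoly(A,hull,1)
th=np.linspace(0,2*np.pi,60)
def f(p):
    P=np.array([proj('wrist',[p[0]+49*np.cos(t),p[1]+49*np.sin(t),z],s) for z in(80,0) for t in th])
    B=np.zeros_like(m);cv2.fillConvexPoly(B,cv2.convexHull((P*16).round().astype(np.int32)),1,shift=4)
    return (A^B).sum()
o=minimize(f,[597,312],method='Nelder-Mead',options=dict(initial_simplex=[[597,312],[601,312],[597,316]]));print(o.x,o.fun,A.sum())
print(move([597,312,300],toolrot(78,False)))
```

```text
Traceback (most recent call last):
  File "h.py", line 19, in proj
    K,A,e=cam(n,s);q=(A.T@(np.array(P,float)-e))*[1,-1,-1]
          ~~~^^^^^
  File "h.py", line 6, in cam
    c=manip.camera_model(n);K=c['K']
ValueError: time passes only in moves, steps and waits
```

```bash
sed -i 's/^def cam(n,s=None):/from functools import cache\n@cache\ndef cm(n): return manip.camera_model(n)\ndef cam(n,s=None):/; s/c=manip.camera_model(n);K/c=cm(n);K/' h.py
cat > tubfit.py <<'E'
from h import *
from scipy.optimize import minimize
def tubfit(w,s,g,colour='tub'):
    hsv=cv2.cvtColor(w,cv2.COLOR_BGR2HSV)
    m=cv2.inRange(hsv,(105,120,40),(125,255,255)) if colour=='tub' else cv2.inRange(hsv,(8,150,80),(22,255,255))
    rz=[(49,80),(49,0)] if colour=='tub' else [(51,21),(51,16)]
    _,l,st,ce=cv2.connectedComponentsWithStats(m)
    u=proj('wrist',[*g,rz[0][1]],s);k=min((k for k in range(1,len(st)) if st[k][4]>1500),key=lambda k:np.hypot(*(ce[k]-u)))
    hull=cv2.convexHull(cv2.findContours((l==k).astype(np.uint8),0,1)[0][0]);A=np.zeros_like(m);cv2.fillConvexPoly(A,hull,1)
    th=np.linspace(0,2*np.pi,60)
    def f(p):
        P=np.array([proj('wrist',[p[0]+r*np.cos(t),p[1]+r*np.sin(t),z],s) for r,z in rz for t in th])
        B=np.zeros_like(m);cv2.fillConvexPoly(B,cv2.convexHull((P*16).round().astype(np.int32)),1,shift=4)
        return (A^B).sum()
    g=np.array(g,float);o=minimize(f,g,method='Nelder-Mead',options=dict(initial_simplex=[g,g+[4,0],g+[0,4]]))
    return o.x.round(1),o.fun,A.sum()
E
python3 - <<'E'
from tubfit import *
s=manip.get_state();print(tubfit(cv2.imread('pics/w9.png'),s,(597,312)))
print(move([597,312,300],toolrot(78,False)))
E
```

```text
(array([597.1, 309.9]), np.float64(223.0), np.uint64(6634))
[ 0.01 -0.07 -0.    1.35 -0.17  1.92]
```

>>> carry_out([
  [0,0,0,0.7,-0.1,0,1],
  [0,0,0,1.35,-0.19,0.2,1],
  [0,0,0,1.35,-0.19,0.9,1],
  [0,0,0,1.35,-0.19,1.7,1],
  [0,0,0,1.35,-0.19,2.4,1],
  [0,0,0,1.35,-0.19,2.8,1],
  [0,0,0,1.35,-0.19,3.05,1],
  [0,0,0,1.35,-0.19,3.08,1],
])

```text
clock: 24.05
ee_pos: [596.2, 310.9, 230.9]
ee_rot: [-0.005, 0.105, 0.994, 0.002]
wrist_force: [0.5, -0.4, -1.0]
opening: 0.127
finger_force: 30.0
```

>>> carry_out([
  [0,0,0,0,0,0,0.5],
  [0,0,0,0,0,0,0.5],
  [0,0,0,0,0,0,0.5],
  [0,0,0,0,0,-0.3,0.5],
  [0,0,0,0,0,-0.9,0.5],
  [0,0,0,0,0,-1.8,0.5],
  [0,0,0,0,0,-2.6,0.5],
  [0,0,0,-1.2,0,-3.2,0.5],
])

```text
clock: 25.05
ee_pos: [650.7, 301.2, 420.6]
ee_rot: [-0.003, 0.103, 0.995, 0.003]
wrist_force: [1.8, 0.3, 0.5]
opening: 0.25
finger_force: 0.0
```

Run:
```python
from h import *
s,w=snap('wrist','w10.png');print(s['ee_pos'],s['opening']*88)
for t,z in(('bolt_mid_centre',12),('lid_knob',53)):
  for sc,u in find(t,'wrist'):print(t,sc,u,onz('wrist',u,z,s).round())
# next: right bolt: centre (65,-51), axis head(51.6,-79.4)->tip(79,-22): angle
a=np.degrees(np.arctan2(57,27.4));print(a)
print(move(tip(62,-54,130),toolrot(a+0)))
for b in(a+90,a-90):print(b,move(tip(63,-53,130),toolrot(b)))
```

```text
[650.70359623 301.17195397 420.64351601] 22.021289000245744
bolt_mid_centre 0.58 [259.8, 128.2] [604. 320.  12.]
64.32632467329775
[-0.53 -1.83  2.07  0.66 -8.31  1.2 ]
154.32632467329773 [ 0.98 -1.78 -9.11  0.65 -8.29  1.2 ]
-25.673675326702252 [-1.92 -1.06 13.24  0.65 -8.29  1.2 ]
```

>>> carry_out([
  [0,0,1.2,0.05,-0.7,0,0.2],
  [0,0,2.4,0.1,-1.5,0,0.2],
  [0,0,3.6,0.2,-2.3,0,0.2],
  [0,0,4.8,0.3,-3.1,0,0.2],
  [0,0,6.0,0.4,-3.9,0,0.2],
  [0,0,7.2,0.5,-4.7,0,0.2],
  [0,0,8.4,0.6,-5.5,0,0.2],
  [0,0,9.6,0.6,-6.3,0,0.2],
])

```text
clock: 26.2
ee_pos: [537.0, -63.2, 413.7]
ee_rot: [-0.005, 0.701, 0.713, -0.001]
wrist_force: [0.6, -1.1, -0.4]
opening: 0.401
finger_force: 0.0
```

Run:
```python
from h import *
s=manip.get_state();print(s['ee_pos'],s['joint_pos'].round(2),move(tip(30,-55,110),toolrot(-25.7)))
```

```text
[536.9587483  -63.2265206  413.69189643] [-0.34  0.1   1.68  0.    1.37 -0.35] [-1.94  0.33  3.69 -1.94 -0.88  1.62]
```

Run:
```python
from h import *
print(move(tip(30,-125,90),toolrot(-25.7)))
```

```text
[-1.94  0.33  3.69 -3.11 -0.88  1.94]
```

>>> carry_out([
  [-0.3,0.05,0.5,-0.5,-0.15,0.2,0.2],
  [-0.6,0.1,1,-1,-0.3,0.4,0.2],
  [-0.9,0.15,1.6,-1.5,-0.45,0.7,0.2],
  [-1.2,0.2,2.2,-2,-0.6,1,0.2],
  [-1.5,0.25,2.8,-2.5,-0.75,1.3,0.2],
  [-1.75,0.3,3.3,-2.9,-0.85,1.6,0.2],
  [-1.94,0.33,3.69,-3.11,-0.88,1.9,0.2],
  [-1.94,0.33,3.69,-3.11,-0.88,1.94,0.2],
])

```text
clock: 27.2
ee_pos: [487.6, -249.4, 295.5]
ee_rot: [0.071, 0.853, 0.506, 0.108]
wrist_force: [-0.9, 0.1, 0.3]
opening: 0.4
finger_force: 0.0
```

Run:
```python
from h import *
s,w=snap('wrist','w11.png');print(where())
for t in('bolt_mid_centre','bolt_right'):
  for sc,u in find(t,'wrist'):print(t,sc,u,ontray('wrist',u,8,s))
b=manip.search_frame('bolt_right','wrist')[:2];print(b)
# segment bolt: low saturation within box -> principal axis in tray coords
x0,y0,x1,y1=[int(v) for v in b[0]['box']];c=cv2.cvtColor(w,cv2.COLOR_BGR2HSV)[y0-2:y1+3,x0-2:x1+3]
v,u=np.nonzero((c[...,1]<60)&(c[...,2]>60));P=np.array([ontray('wrist',(a+x0-2,b_+y0-2),7,s)[:2] for a,b_ in zip(u,v)][::3])
m=P.mean(0);q=np.linalg.svd(P-m,full_matrices=False)[2][0];t=(P-m)@q;print(len(P),m,q,np.degrees(np.arctan2(q[1],q[0])),m+q*t.min(),m+q*t.max())
```

```text
[  31.2 -123.7   88.7]
bolt_right 0.88 [257.3, 137.6] [ 53.8 -81.4   8. ]
[{'box': [239.0, 49.4, 273.0, 137.1], 'score': 0.69}]
483 [ 65.37246377 -53.79606625] [-0.43139751 -0.90216195] -115.55628228946121 [ 81.53198904 -20.00238737] [ 51.95613454 -81.85302425]
```

Run:
```python
from h import *
print(move(tip(64.3,-54,3),toolrot(-25.6)))
```

```text
[ 0.01 -0.01  0.04  1.28 -0.03  1.45]
```

>>> carry_out([
  [0,0,0,0.5,-0.01,0,0.42],
  [0,0,0,1,-0.02,0.1,0.42],
  [0,0,0,1.28,-0.03,0.4,0.42],
  [0,0,0,1.28,-0.03,0.8,0.42],
  [0,0,0,1.28,-0.03,1.2,0.42],
  [0,0,0,1.28,-0.03,1.4,0.42],
  [0,0,0,1.28,-0.03,1.44,0.42],
  [0,0,0,1.28,-0.03,1.44,1],
])

```text
clock: 28.4
ee_pos: [545.5, -183.0, 222.2]
ee_rot: [0.073, 0.852, 0.507, 0.109]
wrist_force: [0.1, -0.9, -0.3]
opening: 0.203
finger_force: 0.0
```

>>> carry_out([
  [0,0,0,0,0,0,1],
  [0,0,0,0,0,0,1],
  [0,0,0,0,0,0,1],
  [0,0,0,0,0,-0.3,1],
  [0,0,0,0,0,-0.9,1],
  [0,0,0,0,0,-1.6,1],
  [0,0,0,0,0,-2.3,1],
  [0,0,0,0,0,-2.9,1],
])

```text
clock: 29.4
ee_pos: [499.6, -180.3, 391.5]
ee_rot: [0.073, 0.852, 0.507, 0.109]
wrist_force: [0.3, 0.3, -0.7]
opening: 0.122
finger_force: 30.0
```

Run:
```python
from h import *
s=manip.get_state();print(where(),s['opening']*88,s['finger_force'],s['ee_pos'],s['joint_pos'].round(2))
print(move([597,310.5,400],toolrot(-28.7,False)),move([597,310.5,400],toolrot(30,False)))
```

```text
[ 63.9 -54.7 178.8] 10.763764931643559 29.98940348625183 [ 499.57726405 -180.2667464   391.51394117] [-0.61  0.02  1.82  0.16  1.08 -0.17]
[ 1.71 -0.81  0.02  7.96 -2.48  0.17] [ 1.97  0.14 -7.27  7.96 -2.48  0.17]
```

>>> carry_out([
  [0.2,-0.1,0,0.8,-0.2,-0.1,1],
  [0.4,-0.2,0,1.7,-0.5,-0.2,1],
  [0.6,-0.3,0,2.6,-0.8,-0.2,1],
  [0.9,-0.4,0,3.5,-1.1,-0.2,1],
  [1.2,-0.5,0,4.4,-1.4,-0.2,1],
  [1.4,-0.6,0,5.3,-1.65,-0.1,1],
  [1.6,-0.7,0,6.2,-1.95,0,1],
  [1.71,-0.81,0.02,7.1,-2.2,0.1,1],
])

```text
clock: 30.4
ee_pos: [587.0, 258.9, 400.4]
ee_rot: [-0.001, 0.86, 0.51, -0.001]
wrist_force: [1.1, -0.8, -0.4]
opening: 0.126
finger_force: 30.0
```

Run:
```python
from h import *
s=manip.get_state();print(s['opening']*88,s['finger_force'],s['ee_pos'])
print(move([597,310.5,232],toolrot(-28.7,False)))
```

```text
11.055457714573246 29.988577365875244 [587.04235176 258.86317939 400.3822958 ]
[-0.01  0.    0.    0.84 -0.26  2.81]
```

>>> carry_out([
  [0,0,0,0.5,-0.16,0,1],
  [0,0,0,0.84,-0.26,0.2,1],
  [0,0,0,0.84,-0.26,0.9,1],
  [0,0,0,0.84,-0.26,1.6,1],
  [0,0,0,0.84,-0.26,2.2,1],
  [0,0,0,0.84,-0.26,2.6,1],
  [0,0,0,0.84,-0.26,2.82,1],
  [0,0,0,0.84,-0.26,2.82,1],
])

```text
clock: 31.4
ee_pos: [597.1, 308.7, 230.6]
ee_rot: [-0.001, 0.86, 0.51, -0.001]
wrist_force: [-0.0, 0.5, 0.3]
opening: 0.125
finger_force: 30.0
```

>>> carry_out([
  [0,0,0,0,0,0,0.5],
  [0,0,0,0,0,0,0.5],
  [0,0,0,0,0,0,0.5],
  [0,0,0,0,0,-0.3,0.5],
  [0,0,0,0,0,-0.9,0.5],
  [0,0,0,0,0,-1.8,0.5],
  [0,0,0,-0.5,0,-2.6,0.5],
  [0,0,0,-1.4,0.3,-3.0,0.3],
])

```text
clock: 32.4
ee_pos: [572.8, 227.0, 416.7]
ee_rot: [0.001, 0.859, 0.511, 0.003]
wrist_force: [0.4, -0.9, -0.1]
opening: 0.342
finger_force: 0.0
```

Run:
```python
from h import *
s,w=snap('wrist','w12.png');print(s['ee_pos'],s['opening']*88)
for sc,u in find('bolt_mid_centre','wrist'):print(sc,u,onz('wrist',u,12,s).round())
print([d for d in manip.search_frame('bolt_mid','wrist')])
snap('top','t12.png')
for t,z in(('nut_1',0),('bolt_mid_centre',12),('lid_knob',53)):
  for sc,u in find(t,'top'):print(t,sc,u,onz('top',u,z).round())
print(move([448,-320,380],toolrot(0,False)))
```

```text
[572.78813748 227.04527549 416.74913776] 30.067508551543725
0.9 [238.9, 91.6] [605. 320.  12.]
[{'box': [209.5, 82.2, 263.9, 105.5], 'score': 0.7}, {'box': [241.6, 310.6, 306.9, 328.4], 'score': 0.34}]
nut_1 0.37 [372.5, 224.0] [ 450. -413.    0.]
bolt_mid_centre 0.66 [270.1, 204.4] [ 521. -127.   12.]
bolt_mid_centre 0.21 [108.8, 178.0] [623. 329.  12.]
[-0.01 -0.   -3.58 -9.    2.55  0.51]
```

Run:
```python
from h import *
print(move([375,-455,380],toolrot(-63,False)))
```

```text
[-1.000e-02  1.000e-02  4.290e+00 -1.156e+01  2.560e+00  5.100e-01]
```

>>> carry_out([
  [0,0,0.4,-0.8,0.2,-0.1,0.2],
  [0,0,0.8,-1.7,0.4,-0.1,0.2],
  [0,0,1.2,-2.6,0.6,-0.1,0.2],
  [0,0,1.6,-3.5,0.8,-0.1,0.2],
  [0,0,2.0,-4.4,1.0,-0.1,0.2],
  [0,0,2.4,-5.3,1.2,0,0.2],
  [0,0,2.8,-6.2,1.4,0,0.2],
  [0,0,3.2,-7.1,1.6,0,0.2],
])

```text
clock: 33.75
ee_pos: [452.5, -194.3, 410.5]
ee_rot: [-0.001, 0.952, 0.306, -0.001]
wrist_force: [0.7, -0.5, 0.5]
opening: 0.402
finger_force: 0.0
```

Run:
```python
from h import *
print(move([375,-455,300],toolrot(-63,False)))
```

```text
[-0.02  0.01  1.09 -3.58  2.78  1.84]
```

>>> carry_out([
  [0,0,0.15,-0.5,0.4,0.1,0],
  [0,0,0.3,-1.0,0.8,0.2,0],
  [0,0,0.45,-1.5,1.2,0.4,0],
  [0,0,0.6,-2.0,1.55,0.7,0],
  [0,0,0.75,-2.5,1.95,1.0,0],
  [0,0,0.9,-3.0,2.35,1.4,0],
  [0,0,1.09,-3.58,2.78,1.84,0],
  [0,0,1.09,-3.58,2.78,1.84,0],
])

```text
clock: 34.75
ee_pos: [374.6, -455.2, 297.0]
ee_rot: [-0.003, 0.973, 0.232, -0.001]
wrist_force: [1.0, 0.3, 0.1]
opening: 0.498
finger_force: 0.0
```

Run:
```python
from h import *
s,w=snap('wrist','w13.png');print(s['ee_pos'],s['opening']*88)
for sc,u in find('nut_1','wrist'):print(sc,u,onz('wrist',u,0,s).round(1))
for d in manip.search_frame('nut_1','wrist'):
    b=d['box'];print(d,onz('wrist',[(b[0]+b[2])/2,(b[1]+b[3])/2],6,s).round(1))
b=[int(v) for v in manip.search_frame('nut_1','wrist')[0]['box']];c=w[b[1]-12:b[3]+12,b[0]-12:b[2]+12]
cv2.imwrite('pics/nut.png',cv2.resize(c,None,fx=7,fy=7,interpolation=cv2.INTER_CUBIC));print(b,c.shape)
```

```text
[ 374.64515997 -455.15972903  297.01534558] 43.80916117325375
0.79 [251.0, 97.2] [ 446.3 -415.     0. ]
{'box': [238.5, 83.8, 266.0, 111.3], 'score': 0.95} [ 446.2 -416.4    6. ]
[238, 83, 266, 111] (52, 52, 3)
```

Run:
```python
from h import *
print(move([446.3,-415.7,168.5],toolrot(-63,False)))
```

```text
[-0.01  0.    0.01  1.32 -0.02  2.21]
```

>>> carry_out([
  [0,0,0,0.6,0,0.3,0],
  [0,0,0,1.32,-0.02,0.7,0],
  [0,0,0,1.32,-0.02,1.2,0],
  [0,0,0,1.32,-0.02,1.7,0],
  [0,0,0,1.32,-0.02,2.05,0],
  [0,0,0,1.32,-0.02,2.2,0],
  [0,0,0,1.32,-0.02,2.21,0],
  [0,0,0,1.32,-0.02,2.21,1],
])

```text
clock: 35.95
ee_pos: [445.7, -417.6, 169.2]
ee_rot: [0.0, 0.972, 0.233, -0.0]
wrist_force: [0.7, 0.8, 1.0]
opening: 0.41
finger_force: 0.0
```

>>> carry_out([
  [0,0,0,0,0,0,1],
  [0,0,0,0,0,0,1],
  [0,0,0,0,0,0,1],
  [0,0,0,0,0,-0.4,1],
  [0,0,0,0,0,-1.1,1],
  [0,0,0,0,0,-2,1],
  [0,0,0,0,0,-3,1],
  [0,0,0,0,0,-4,1],
])

```text
clock: 36.95
ee_pos: [445.3, -416.9, 409.6]
ee_rot: [-0.001, 0.972, 0.233, -0.0]
wrist_force: [-0.2, -0.4, -0.2]
opening: 0.28
finger_force: 30.0
```

Run:
```python
from h import *
s=manip.get_state();print(s['ee_pos'],s['opening']*88,s['finger_force'])
print(move([597,310.5,400],toolrot(-28,False)))
```

```text
[ 445.34077505 -416.93060537  409.61840883] 24.598729202554825 29.999789271969348
[-0.01  0.   -4.38  7.75 -9.66  0.17]
```

>>> carry_out([
  [0,0,-0.3,0.5,-0.65,0,1],
  [0,0,-0.6,1.0,-1.3,0,1],
  [0,0,-0.9,1.55,-1.95,0,1],
  [0,0,-1.2,2.1,-2.6,0,1],
  [0,0,-1.6,2.7,-3.3,0,1],
  [0,0,-1.9,3.3,-4.05,0,1],
  [0,0,-2.2,3.85,-4.8,0,1],
  [0,0,-2.5,4.4,-5.5,0,1],
])

```text
clock: 37.95
ee_pos: [531.0, -1.5, 408.2]
ee_rot: [-0.001, 0.917, 0.399, -0.0]
wrist_force: [0.3, -0.9, -0.0]
opening: 0.277
finger_force: 30.0
```

Run:
```python
from h import *
s=manip.get_state();print(s['ee_pos'],s['opening']*88,s['finger_force'])
print(move([597,310.5,400],toolrot(-28,False)))
```

```text
[531.00120388  -1.4664368  408.22173372] 24.38526428045332 29.999112227233127
[-0.01 -0.   -1.87  4.56 -2.74  0.14]
```

>>> carry_out([
  [0,0,-0.3,0.7,-0.42,0,1],
  [0,0,-0.6,1.4,-0.85,0,1],
  [0,0,-0.9,2.1,-1.27,0,1],
  [0,0,-1.2,2.8,-1.7,0,1],
  [0,0,-1.5,3.5,-2.1,0,1],
  [0,0,-1.8,4.1,-2.5,0,1],
  [0,0,-1.87,4.56,-2.74,0.1,1],
  [0,0,-1.87,4.56,-2.74,0.14,1],
])

```text
clock: 38.95
ee_pos: [597.2, 310.7, 398.8]
ee_rot: [-0.001, 0.857, 0.516, -0.001]
wrist_force: [-1.1, -0.1, -0.2]
opening: 0.278
finger_force: 30.0
```

>>> carry_out([
  [0,0,0,0,0,0.5,1],
  [0,0,0,0,0,1.2,1],
  [0,0,0,0,0,1.9,1],
  [0,0,0,0,0,2.5,1],
  [0,0,0,0,0,2.75,1],
  [0,0,0,0,0,2.75,1],
  [0,0,0,0,0,2.75,0.3],
  [0,0,0,0,0,2.75,0.2],
])

```text
clock: 39.95
ee_pos: [598.2, 309.1, 237.1]
ee_rot: [-0.0, 0.857, 0.515, 0.001]
wrist_force: [0.2, 0.1, 0.2]
opening: 0.397
finger_force: 0.0
```

>>> carry_out([
  [0,0,0,0,0,0,0.2],
  [0,0,0,0,0,-0.2,0.2],
  [0,0,0,0,0,-0.9,0.2],
  [0,0,0,0,0,-1.8,0.2],
  [0,0,0,-0.5,0.2,-2.6,0.2],
  [0,0,0,-1.2,0.3,-2.9,0.1],
  [0,0,0,-1.5,0.4,-2.9,0],
  [0,0,0,-1.5,0.4,-2.9,0],
])

```text
clock: 40.95
ee_pos: [576.4, 217.2, 408.6]
ee_rot: [-0.001, 0.858, 0.514, -0.0]
wrist_force: [-0.0, 1.7, -0.1]
opening: 0.503
finger_force: 0.0
```

Run:
```python
from h import *
s,w=snap('wrist','w14.png');print(s['ee_pos'],s['opening']*88)
for t in('bolt_mid_centre','nut_1','lid_knob','lid'):
  for sc,u in find(t,'wrist'):print(t,sc,u,onz('wrist',u,{'lid_knob':53,'lid':0}.get(t,12),s).round())
  print([(d['score'],d['box']) for d in manip.search_frame(t,'wrist')])
snap('top','t14.png');
for t,z in(('nut_1',0),('lid_knob',53)):
  for sc,u in find(t,'top'):print('top',t,sc,u,onz('top',u,z).round())
snap('scene','s14.png');
for t,z in(('nut_1',0),('lid_knob',53)):
  for sc,u in find(t,'scene'):print('scene',t,sc,u,onz('scene',u,z).round())
```

```text
[576.35580336 217.22043577 408.609801  ] 44.24357853423612
bolt_mid_centre 0.97 [230.8, 85.7] [599. 320.  12.]
bolt_mid_centre 0.59 [234.8, 121.0] [582. 279.  12.]
[(0.78, [205.0, 76.4, 261.7, 97.8])]
nut_1 0.7 [231.9, 100.3] [592. 303.  12.]
[(0.58, [216.6, 88.7, 232.3, 115.4])]
lid_knob 0.88 [125.9, 132.0] [466. 333.  53.]
[(0.87, [103.1, 90.6, 175.6, 167.8]), (0.62, [234.0, 305.8, 324.9, 331.2])]
lid 0.62 [144.0, 129.2] [469. 331.   0.]
[(0.66, [181.2, 42.1, 275.1, 132.3]), (0.61, [105.5, 89.9, 173.8, 169.1])]
top lid_knob 0.7 [269.3, 197.9] [ 531. -123.   53.]
scene nut_1 0.43 [176.3, 248.3] [594. 298.   0.]
scene lid_knob 0.64 [190.6, 273.3] [482. 336.  53.]
```

Run:
```python
from h import *
print(move([422,250,300],toolrot(-28,False)))
```

```text
[-0.01 -0.   -0.01 -0.74 -2.52  1.82]
```

>>> carry_out([
  [0,0,0,-0.1,-0.5,0,0],
  [0,0,0,-0.3,-1,0,0],
  [0,0,0,-0.5,-1.5,0.1,0],
  [0,0,0,-0.65,-2.1,0.4,0],
  [0,0,0,-0.74,-2.52,0.8,0],
  [0,0,0,-0.74,-2.52,1.3,0],
  [0,0,0,-0.74,-2.52,1.7,0],
  [0,0,0,-0.74,-2.52,1.82,0],
])

```text
clock: 42.7
ee_pos: [421.5, 250.0, 298.8]
ee_rot: [-0.001, 0.857, 0.515, -0.001]
wrist_force: [-0.3, 0.0, 0.9]
opening: 0.497
finger_force: 0.0
```

Run:
```python
from tubfit import *
s,w=snap('wrist','w15.png');print(s['ee_pos'],s['opening']*88)
for t,z in(('lid_knob',53),('lid',0),('tub_rim',80)):
  for sc,u in find(t,'wrist'):print(t,sc,u,onz('wrist',u,z,s).round(1))
print(tubfit(w,s,(467,333),'lid'),tubfit(w,s,(597,310)))
```

```text
[421.48337689 249.95112383 298.76404813] 43.76284552339363
lid_knob 0.84 [256.1, 78.1] [466.7 331.5  53. ]
lid 0.62 [255.3, 84.8] [466.3 331.5   0. ]
lid 0.52 [389.0, 77.8] [589.1 282.4   0. ]
tub_rim 0.87 [422.3, 30.9] [594.8 311.8  80. ]
(array([468.8, 332.5]), np.float64(437.0), np.uint64(10478)) (array([597.7, 313.5]), np.float64(233.0), np.uint64(11165))
```

Run:
```python
from h import *
print(move([467.3,332,193],toolrot(-28,False)))
```

```text
[-0.   -0.01 -0.01  1.55  0.02  1.8 ]
```

>>> carry_out([
  [0,0,0,0.8,0,0,0],
  [0,0,0,1.55,0.02,0.1,0],
  [0,0,0,1.55,0.02,0.5,0],
  [0,0,0,1.55,0.02,1.0,0],
  [0,0,0,1.55,0.02,1.5,0],
  [0,0,0,1.55,0.02,1.75,0],
  [0,0,0,1.55,0.02,1.8,0],
  [0,0,0,1.55,0.02,1.8,1],
], squeeze=40)

```text
clock: 43.9
ee_pos: [467.3, 331.9, 193.0]
ee_rot: [-0.0, 0.857, 0.515, 0.001]
wrist_force: [-0.3, 0.6, -0.7]
opening: 0.408
finger_force: 0.0
```

>>> carry_out([
  [0,0,0,0,0,0,1],
  [0,0,0,0,0,0,1],
  [0,0,0,0,0,0,1],
  [0,0,0,0,0,-0.2,1],
  [0,0,0,0,0,-0.6,1],
  [0,0,0,0,0,-1.2,1],
  [0,0,0,0,0,-1.8,1],
  [0,0,0,0,0,-2.4,1],
])

```text
clock: 44.9
ee_pos: [466.5, 331.5, 337.5]
ee_rot: [-0.001, 0.857, 0.515, -0.0]
wrist_force: [0.1, 0.6, -0.9]
opening: 0.304
finger_force: 40.0
```

Run:
```python
from h import *
s=manip.get_state();print(s['ee_pos'],s['opening']*88,s['finger_force'])
print(move([597,311.5,300],toolrot(-28,False)))
```

```text
[466.4809873 331.4825264 337.4765325] 26.78623276529047 39.99997906386852
[-0.01  0.   -0.01  0.73  2.08  0.62]
```

>>> carry_out([
  [0,0,0,0.15,0.4,0,1],
  [0,0,0,0.35,1.0,0,1],
  [0,0,0,0.55,1.6,0,1],
  [0,0,0,0.7,2.0,0,1],
  [0,0,0,0.73,2.08,0.2,1],
  [0,0,0,0.73,2.08,0.6,1],
  [0,0,0,0.73,2.08,0.8,1],
  [0,0,0,0.73,2.08,0.8,1],
])

```text
clock: 45.9
ee_pos: [596.4, 311.7, 286.2]
ee_rot: [-0.001, 0.857, 0.515, -0.002]
wrist_force: [-0.8, 0.5, -0.4]
opening: 0.307
finger_force: 40.0
```

Run:
```python
from h import *
s,w=snap('wrist','w16.png');print(s['ee_pos'],s['opening']*88,s['finger_force'],s['wrist_force'])
print(move([597,311.5,268],toolrot(-28,False)))
c=cv2.imread('pics/w16.png');sc,im=snap('scene','s16.png')
cv2.imwrite('pics/last.png',np.hstack([cv2.resize(w[100:384,100:412],(420,382)),cv2.resize(im[190:300,120:240],(380,382),interpolation=cv2.INTER_CUBIC)]))
```

```text
[596.35469878 311.68969976 286.22754418] 27.00311974665045 40.000027008354664 [-0.78979163  0.45052137 -0.37558502]
[-0.01  0.   -0.   -0.    0.    0.33]
```

View pics/last.png

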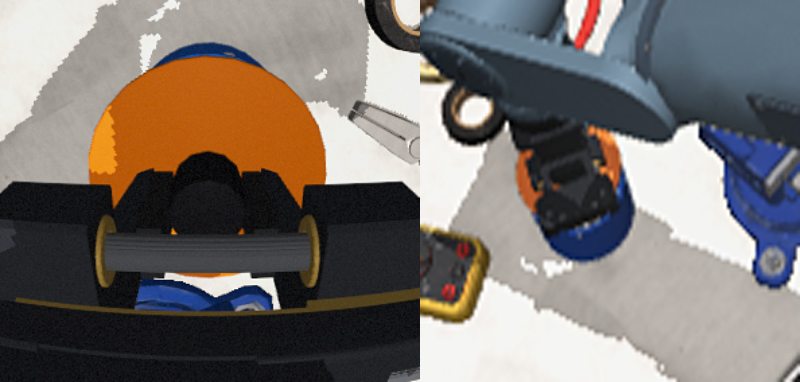

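Run:
```python
from h import *
s,w=snap('wrist');d=rot(s['ee_rot']).apply([1,0,0]);c=np.array([*s['ee_pos'][:2],0]);lz=s['ee_pos'][2]-193
print('pred lid edge',proj('wrist',c+d*51+[0,0,lz+18.5],s),'tub edge',proj('wrist',np.array([597,311.5,80])+d*49,s),proj('wrist',np.array([597,311.5,0])+d*49,s))
hsv=cv2.cvtColor(w,cv2.COLOR_BGR2HSV);o=cv2.inRange(hsv,(8,150,80),(22,255,255));b=cv2.inRange(hsv,(105,120,40),(125,255,255))
for col in(245,250,255,260):print(col,np.nonzero(b[100:230,col])[0][:1]+100,np.nonzero(o[100:230,col])[0][:1]+100)
r=170;print('lid cols',np.nonzero(o[175])[0][[0,-1]])
dy=rot(s['ee_rot']).apply([0,1,0])
for z in(lz+21,):print([proj('wrist',c+d*51*np.cos(t)+dy*51*np.sin(t)+[0,0,z],s).round(1) for t in(-1.2,-1,1,1.2)])
```

```text
pred lid edge [253.25992706 144.41209825] tub edge [253.06914106 142.71528638] [253.18003959 133.83396676]
245 [134] [142]
250 [134] [142]
255 [134] [142]
260 [134] [142]
lid cols [183 324]
[array([166.7, 205.7]), array([173.5, 189.7]), array([333.1, 189.5]), array([339.9, 205.5])]
```

>>> carry_out([
  [0,0,0,-0.02,0,0.1,1],
  [0,0,0,-0.02,0,0.18,1],
  [0,0,0,-0.02,0,0.25,1],
  [0,0,0,-0.02,0,0.32,1],
  [0,0,0,-0.02,0,0.38,1],
  [0,0,0,-0.02,0,0.44,1],
  [0,0,0,-0.02,0,0.5,1],
  [0,0,0,-0.02,0,0.5,1],
])

```text
clock: 47.05
ee_pos: [597.0, 310.9, 258.1]
ee_rot: [-0.001, 0.857, 0.515, 0.0]
wrist_force: [-0.8, 1.6, 2.0]
opening: 0.305
finger_force: 40.0
```

Run:
```python
from h import *
s=manip.get_state();print(s['ee_pos'],s['opening']*88,s['finger_force'],s['wrist_force'],s['moment'])
```

```text
[597.00151432 310.90518591 258.12026203] 26.836559219183 40.004082173109055 [-0.80041264  1.61650182  1.97346445] [0.375195   0.13027481 0.004428  ]
```

>>> carry_out([
  [0,0,0,0,0,0.02,1],
  [0,0,0,0,0,0.04,1],
  [0,0,0,0,0,0.06,1],
  [0,0,0,0,0,0.08,1],
  [0,0,0,0,0,0.1,1],
  [0,0,0,0,0,0.1,1],
  [0,0,0,0,0,0.1,1],
  [0,0,0,0,0,0.1,1],
])

```text
clock: 48.05
ee_pos: [597.0, 311.2, 257.1]
ee_rot: [-0.001, 0.857, 0.515, 0.0]
wrist_force: [-16.9, -3.0, 30.9]
opening: 0.308
finger_force: 40.0
```

Run:
```python
from h import *
s=manip.get_state();print(s['ee_pos'],s['opening']*88,s['finger_force'],s['wrist_force'],s['moment'])
```

```text
[596.99988764 311.17469973 257.14449692] 27.090667660945115 40.00018626451492 [-16.88862685  -3.03027239  30.93433785] [-0.41941262  2.5410158   0.01589894]
```

>>> carry_out([
  [0,0,0,0,0,-0.05,1],
  [0,0,0,0,0,-0.08,0.3],
  [0,0,0,0,0,-0.08,0],
  [0,0,0,0,0,-0.08,0],
  [0,0,0,0,0,-0.5,0],
  [0,0,0,0,0,-1,0],
  [0,0,0,0,0,-1,1],
  [0,0,0,0,0,-1,1],
])

```text
clock: 49.05
ee_pos: [596.8, 310.3, 310.6]
ee_rot: [-0.001, 0.857, 0.515, -0.001]
wrist_force: [-1.0, 0.3, 0.3]
opening: 0.302
finger_force: 0.0
```

>>> carry_out([
  [0,0,0,0,0,0,1],
  [0,0,0,0,0,0,1],
  [0,0,0,0,0,0,1],
  [0,0,0,0,0,0.2,1],
  [0,0,0,0,0,0.4,1],
  [0,0,0,0,0,0.46,1],
  [0,0,0,0,0,0.5,1],
  [0,0,0,0,0,0.53,1],
])

```text
clock: 50.05
ee_pos: [596.5, 310.6, 283.3]
ee_rot: [-0.001, 0.857, 0.515, -0.001]
wrist_force: [-17.3, -6.5, 31.4]
opening: 0.003
finger_force: 15.5
```

Run:
```python
from h import *
s=manip.get_state();print(s['ee_pos'],s['opening']*88,s['wrist_force'],s['moment'])
```

```text
[596.50960869 310.55986947 283.33633366] 0.22005988251844602 [-17.29218986  -6.47369739  31.44384281] [-1.1042821   2.67673956 -0.00491639]
```

>>> carry_out([
  [0,0,0,0,0,-0.2,1],
  [0,0,0,0,0,-0.8,1],
  [0,0,0,0,0,-1.5,1],
  [0,0,0,-0.4,0,-2,1],
  [0,0,0,-1,0,-2,1],
  [0,0,0,-1.5,0,-2,1],
  [0,0,0,-1.5,0,-2,1],
  [0,0,0,-1.5,0,-2,1],
])

```text
clock: 51.05
ee_pos: [555.1, 231.3, 400.0]
ee_rot: [-0.001, 0.857, 0.514, 0.0]
wrist_force: [-1.2, 0.0, -0.1]
opening: 0.009
finger_force: 0.0
```

Run:
```python
from h import *
from scipy.optimize import minimize
s,w=snap('wrist','w17.png');print(s['ee_pos'])
for t,z in(('lid_knob',117),('tub_rim',80),('nut_1',0),('bolt_mid',10)):
  for sc,u in find(t,'wrist'):print(t,sc,u,onz('wrist',u,z,s).round(1))
hsv=cv2.cvtColor(w,cv2.COLOR_BGR2HSV);o=cv2.inRange(hsv,(8,150,80),(22,255,255))
n,l,st,ce=cv2.connectedComponentsWithStats(o);k=1+st[1:,4].argmax();A=np.zeros_like(o);cv2.fillConvexPoly(A,cv2.convexHull(cv2.findContours((l==k).astype(np.uint8),0,1)[0][0]),1)
th=np.linspace(0,6.283,60)
def f(p,zo):
    P=np.array([proj('wrist',[p[0]+51*np.cos(t),p[1]+51*np.sin(t),z],s) for z in(zo,zo+5) for t in th]);B=np.zeros_like(o);cv2.fillConvexPoly(B,cv2.convexHull((P*16).round().astype(np.int32)),1,shift=4);return (A^B).sum()
for zo in(76,80,84,88):
    r=minimize(f,[597,311],args=(zo,),method='Nelder-Mead',options=dict(initial_simplex=[[597,311],[600,311],[597,314]]));print(zo,r.x,r.fun,A.sum())
```

```text
[555.11803565 231.31520953 400.03866992]
lid_knob 0.74 [252.0, 87.3] [596.4 311.3 117. ]
76 [597.19873238 312.69145679] 125.0 8079
80 [597.8298077  313.36028823] 313.0 8079
84 [597.35362458 313.65118372] 539.0 8079
88 [596.23713684 313.62937164] 787.0 8079
```

Both height readings and the picture fit agree that the lid is seated and centred, so I'm handing in.

```bash
python3 -c "
from bench import manip
print(manip.hand_in())"
```

```text
the job is handed in; nothing more can be done
None
```

I've handed the job in: both jammed bolts and the one nut present are in the tub, and the lid is pressed down and reads as seated, level and centred; I never saw the official verdict and didn't re-measure the spanner or bottle, though no move went near them.

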